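# Turn the battery pack round in its charging dock

### The job

The battery pack in the charging dock went in the wrong way round, with its brass contacts facing out. Press it in to release the catch so that it springs out, draw it right out, turn it end for end (same side up) and push it back in with the contacts first until the catch holds it. Leave the pots and the tape where they are.

Things in the scene. Friction and masses are not known exactly. Their poses are not given: they have to be found in the camera images.
- dock_mouth (a point): grey charging dock fixed to the table, 150 mm long, 84 wide, 56 high, open front. This point: plane of the front, mid-width, on the channel floor, 12 mm above the table. x points level into the dock, z up. Channel 58 mm wide, 38 high; its side walls start at x = 0 with flared lips, the roof at x = 22 mm; nothing of the dock lies in front of x = 0.
- plate (a joint): how far the dock's spring plate is pushed in (m): 0 = fully out, stop at 43 mm; its spring resists with 2.5 to 5 N (about 7 to 12 N with friction). Push-push catch: pushed from 0 to beyond 40 mm and let go, it stays caught at about 33.5 mm; pushed from there beyond 40 mm and let go, it is released and drives the pack out, back to 0, within 0.6 s. Pushes short of 37 mm change nothing. Starts caught.
- plate_face (a point): middle of the spring plate's face inside the channel, pushed by the pack's inner end; x points into the dock. Plate fully out: 90 mm inside the mouth, and the pack stands 40 to 45 mm out of the dock. Plate caught: 123.5 mm inside, the pack stands 6.5 mm out. The channel floor is slippery.
- pack_center (a point): centre of the battery pack, a block 130 mm long (its x), 54 wide (y), 34 high (z, up), 0.14 to 0.28 kg, edges of the ends tapered by 3 mm; black half with brass contacts at +x, orange half with ribbed sides at -x. The centre is 17 mm above its underside. It starts in the dock with its +x end at the mouth, its x opposite to the dock's x.
- pack_contacts (a point): middle of the pack's end face with the brass contacts, 65 mm from the centre along the pack's +x.
- coral_pot: bystander: small red pot with a white lid, 55 mm across, 49 high; origin at the middle of its underside
- glaze_pot: bystander: small grey pot with a black lid, 68 mm across, 62 high; origin at the middle of its underside
- tape: bystander: roll of masking tape lying flat, 96 mm across, 25 high; origin at the middle of its underside
There are look-alikes about, which are no part of the job. Leave any turquoise look-alike of the part that bears dock_mouth alone. Leave any green look-alike of the part that bears pack_center alone.

How it is judged (in metres and radians):
On the way, in this order (a step that is already met when the one before it is completed fails the run):
1. the catch is released and the spring plate has come fully out (under 4 mm) (value of joint plate below 0.004 m), for 0.1 s.
2. the pack is drawn right out of the dock (x of pack_center in the frame of dock_mouth below -0.067 m), for 0.2 s.
At the end, for the whole second after the job is handed in: The spring plate is held by the catch (between 31 and 36.5 mm), the pack lies at rest in the dock, right side up (within 0.15 rad), with its contacts inwards and at least 117 mm inside the mouth, released by the fingers (value of joint plate between 0.031 and 0.0365 m and x of pack_contacts in the frame of dock_mouth above 0.117 m and x of pack_center in the frame of dock_mouth below 0.067 m and angle between pack_center's own z axis and vertical below 0.15 rad and linear speed of pack below 0.01 m/s and contact force between pack and the fingers below 0.1 N); the robot touches nothing.
It fails at once if a bystander (pot or tape) is moved by more than 20 mm (distance of any of coral_pot, glaze_pot, tape from where it was at the start of the episode above 0.02 m).
It also fails if it takes over 72 s, if anything falls off the work surface, if the arm or the gripper's body presses on something with over 40 N, if the wrist force passes 120 N, or if a joint passes its speed limit or range.

### The arm

A 6-joint arm with a two-finger parallel gripper is mounted at the origin on a cart in front of the work surface, level with it; the furniture and walls round the work are solid. World frame = base frame: x ahead of the robot, y to its left, z up, the work surface at z = 0. Lengths are in mm, angles in degrees, forces in N, time in s.
With the tool pointing down it reaches from about 300 to 850 mm from the base axis. Payload 4.2 kg.
Tool frame: the origin (TCP) lies on the centre line of the jaws, within the pads' length; the fingertips stand 11 mm ahead of it and the grasp point (between the pads) lies 8 mm behind it; z points along the fingers, y is the line along which they close (so a half turn about z gives the same grasp; the last joint's range is limited). The gripper opens to 91 mm and grips with 3 to 60 N. Pads are 32 mm wide; open, the fingers measure 118 mm over their backs; the gripper's body (76 mm by 178 mm) begins 60 mm behind the grasp point.
Start: joints at [-77.12, 18.312, 89.639, -0, 72.044, -1.146], TCP at [139.361, -557.875, 187.776] pointing down, gripper open.
Joint ranges: [-177.97, 177.97], [-48.28, 115.42], [12.27, 149.76], [-77.06, 257.06], [2.81, 150.46], [-146.56, 146.56]. Speed limits (degrees/s): [147.25, 147.25, 180, 180, 180, 180].

### API

Orientations are given as [roll, pitch, yaw] about the fixed x, y, z axes, in that order (R = Rz(yaw) Ry(pitch) Rx(roll)).
In Python, from workcell import env, grab_frame, camera_model, models gives the robot as it stands.
- The arm moves only by the shell command python3 -m crank 'ROWS' [FORCE]. ROWS is text: rows parted by semicolons, each of 7 numbers parted by spaces: the closure, from -1 (fully open) to 1 (shut), so that 0 is half open, then the shift along the tool's x, y, z in mm, then the turn, a rotation vector about the tool's x, y, z in degrees. A call has 1 to 10 rows; each row shifts and turns the commanded pose from where the row before left it, along the tool's axes as they then stand; what a row does not reach is not made up. A row lasts 1/8 s, in which the tool goes at most 62.5 mm and 10.7 degrees, less where a joint would pass 70% of its speed; a pose out of reach is approached as far as the arm can. A call is refused whole if a number of a shift passes 62.5 or a number of a turn 10.7, either way. A call with a gripper value outside its range is refused whole. The fingers move at their own pace and stop on an object; FORCE is the grip in N (left out, the last holds). Time passes only in rows, so rows that do not move let the fingers close. It gives the time, the measured TCP pose, the force, the opening and the grip force at its end, in the units of the state.
- env.state(): the state, without advancing time (a new reading comes with each control period).
- grab_frame(name): name is "scene" or "top" or "wrist"; returns the picture (480x640x3 uint8, blue, green, red); there is no depth.
- camera_model(name): a dict with "K" (3x3 intrinsics, pixels), "R" (3x3) and "t" (3): a world point X has camera coordinates R X + t; the wrist camera has in their place "mount" (4x4, takes a point from camera to tool coordinates, whose origin is the TCP and whose axes are the flange's). Camera axes: x right, y down, z forward; pixel columns grow to the right and rows downward; lengths in mm; the calibration is good to about 2 mm. A picture is of the moment at which its call begins: read the wrist's pose just before it. camera_model takes no time and is no camera call.
- env.job_done(): hands the job in; it is judged then, once.
Trained networks look in the newest picture that a camera, given by its name, has taken for a name from the list of things; names that differ only in an ending like _2 or _b are one class to them, and where a whole thing is asked for, a point or a joint stands for the part that bears it (a point fixed in the world has none). Each returns a list of dicts, best first, with "p" (0 to 1); they miss things now and then, are a little off and sometimes report something else, mostly with a low value. They report only what shows in the picture. A call takes as long as a camera call. They do not tell look-alikes from the thing itself.
- models.search_frame(name, camera): "point" ([x, y, z] in mm, in world coordinates, good to about 4 mm: the middle of the surface that is visible of it).
The state is a dict: "time_s": time; "qpos": joint angles; "qvel": joint speeds; "effort": joint torques, N m; "ee_pos": TCP position; "ee_rot": TCP orientation; "force": force on the tool from outside, world axes, zero at the start; "torque": the same for the moment, N m; "gripper_width": finger opening in mm; "gripper_force": force on a finger pad.
Only numpy, scipy, OpenCV 4.12 (cv2) and the standard library are available. Lean on these libraries where they do the work, as an engineer would, in place of code of your own. Each camera call takes 0.05 s, during which the arm holds its last target. There are 200 camera calls.

## Working session

There is one attempt and no reset: what is moved stays moved. The work goes in short steps, Python scripts to look and compute and a shell command to move; the robot and the scene stay as the last step left them, time stands still between calls to the robot, and variables do not carry over. Pictures are saved under pics/ and viewed, at most 13 in all, crops included, and the job is handed in when it is done.

```bash
ls; mkdir -p pics; python3 - <<'E'
from workcell import env, grab_frame, camera_model, models
import cv2,numpy as np
for c in ("scene","top"):
    im=grab_frame(c); cv2.imwrite(f"pics/{c}0.png",im)
    m=camera_model(c); K,R,t=[np.array(m[k]) for k in("K","R","t")]
    for n in ("dock_mouth","plate","plate_face","pack_center","pack_contacts","coral_pot","glaze_pot","tape"):
        for d in models.search_frame(n,c):
            p=np.array(d["point"]); u=K@(R@p+t.ravel()); print(c,n,round(d["p"],2),p.round(0),(u[:2]/u[2]).round(0))
print(camera_model("wrist"))
print(env.state())
E
```

```text
pics
scene dock_mouth 0.88 [464. 180.  53.] [322. 293.]
scene dock_mouth 0.64 [725.  22.  48.] [253. 225.]
scene plate 0.33 [724.  17.  48.] [255. 224.]
scene pack_center 0.94 [ 725. -163.   34.] [295. 201.]
scene pack_center 0.71 [655. -21.  44.] [289. 226.]
scene pack_contacts 0.69 [655. -26.  40.] [291. 227.]
scene pack_contacts 0.63 [ 721. -165.   32.] [297. 201.]
scene coral_pot 0.91 [600. 283.  46.] [225. 303.]
scene glaze_pot 0.75 [ 591. -260.   47.] [359. 194.]
scene glaze_pot 0.2 [724.  18.  53.] [254. 223.]
scene tape 0.85 [468. 339.  18.] [272. 362.]
top dock_mouth 0.87 [476. 151.  55.] [262. 288.]
top dock_mouth 0.76 [730. -16.  57.] [317. 188.]
top pack_center 0.91 [ 733. -167.   33.] [372. 184.]
top pack_center 0.52 [663. -23.  47.] [322. 212.]
top pack_contacts 0.67 [ 730. -168.   33.] [372. 185.]
top pack_contacts 0.6 [665. -23.  48.] [322. 212.]
top pack_contacts 0.18 [607. 264.  46.] [215. 244.]
top coral_pot 0.77 [606. 265.  47.] [215. 244.]
top glaze_pot 0.8 [ 600. -279.   66.] [422. 224.]
top tape 0.81 [466. 331.  24.] [195. 301.]
{'K': array([[418.80778458,   0.
[... 458 characters left out ...]
   1.00000000e+00]])}
{'time_s': 0.9, 'qpos': array([-7.71207792e+01,  1.83109733e+01,  8.96395759e+01,  9.66776421e-04,
        7.20424136e+01, -1.14648465e+00]), 'qvel': array([-0.07602099, -0.0774174 ,  0.06900671,  0.03430153,  0.06515484,
       -0.02100869]), 'effort': array([ 7.37281207e-04, -4.12339675e+01, -2.32233739e+01,  7.30961678e-02,
        3.75840173e-02,  1.68026393e-06]), 'ee_pos': array([ 139.36135258, -557.87979878,  187.78131557]), 'ee_rot': array([ 1.79992946e+02, -7.78728678e-04,  1.40254075e+01]), 'force': array([ 1.10104315, -0.89052747,  0.12044386]), 'torque': array([ 0.02092194, -0.04295386, -0.01582319]), 'gripper_force': 0.0, 'gripper_width': 91.15582069885215}
```

View top.

View pics/top0.png

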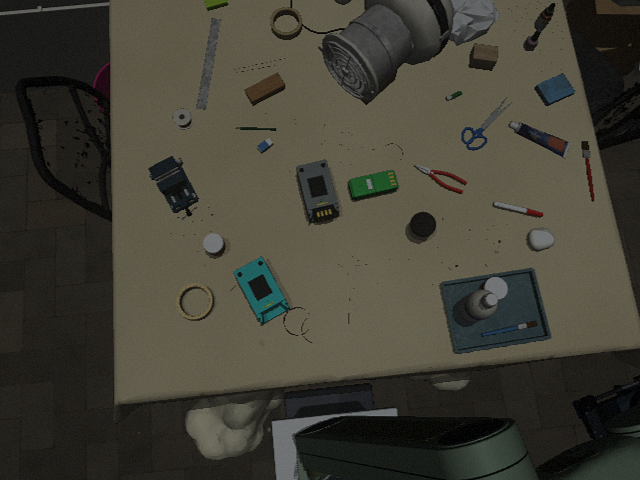

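View pics/scene0.png

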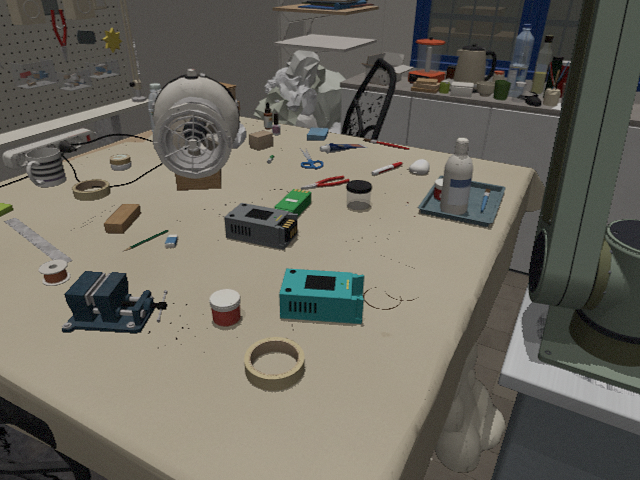

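Candidates: for the dock, the grey one at top (317,190) and scene (260,225), against the turquoise look-alike at top (262,290). For the pack, the black end with brass contacts in the grey dock's mouth at top (324,213), against the green look-alike at top (372,184). I choose the grey dock and the pack inside it, and go there for a close wrist view.

```bash
python3 -m crank '-1 0 0 -50 0 0 0;-1 0 0 -50 0 0 0;-1 42 -28 0 0 0 0;-1 42 -28 0 0 0 0;-1 42 -28 0 0 0 0;-1 42 -28 0 0 0 0;-1 42 -28 0 0 0 0;-1 42 -28 0 0 0 0;-1 42 -28 0 0 0 0' && python3 -m crank '-1 42 -28 0 0 0 0;-1 42 -28 0 0 0 0;-1 42 -28 0 0 0 0;-1 42 -28 0 0 0 0;-1 42 -28 0 0 0 0;-1 42 -28 20 0 0 0;-1 42 -28 30 0 0 0;-1 0 0 30 0 0 0;-1 0 0 20 0 0 0;-1 0 0 0 0 0 0'
cat > h.py <<'E'
from workcell import env, grab_frame, camera_model, models
import cv2,numpy as np
from scipy.spatial.transform import Rotation as Ro
def tool(s):
    T=np.eye(4); T[:3,:3]=Ro.from_euler("xyz",s["ee_rot"],degrees=True).as_matrix(); T[:3,3]=s["ee_pos"]; return T
def shot(name):
    s=env.state(); im=grab_frame("wrist"); cv2.imwrite(f"pics/{name}.png",im)
    m=camera_model("wrist"); W=tool(s)@np.array(m["mount"]); np.savez(f"pics/{name}.npz",W=W,K=m["K"]); return im,W,m["K"],s
def pix2world(uv,z,W,K):
    out=[]
    for u,v in uv:
        d=W[:3,:3]@np.linalg.solve(K,[u,v,1]); out.append(W[:3,3]+d*(z-W[2,3])/d[2])
    return np.array(out)
def proj(p,W,K):
    q=np.linalg.inv(W)@np.append(p,1); u=K@q[:3]; return u[:2]/u[2]
E
python3 - <<'E'
from h import *
im,W,K,s=shot("w1"); print(s["time_s"],s["ee_pos"],s["ee_rot"],s["qpos"])
for n in ("dock_mouth","pack_center","pack_contacts"):
    for d in models.search_frame(n,"wrist"): print(n,d["p"],d["point"],proj(d["point"],W,K))
E
```

```text
time_s: 2.02
ee_pos: [378.0, -295.1, 287.9]
ee_rot: [180.0, -0.0, 14.0]
force: [0.8, -1.0, 0.4]
gripper_width: 91.0
gripper_force: 0.0
time_s: 3.28
ee_pos: [613.8, -34.8, 185.9]
ee_rot: [-179.9, 0.2, 14.0]
force: [-0.3, -0.2, 0.2]
gripper_width: 91.2
gripper_force: 0.0
3.275 [613.77278706 -34.77766166 185.9478812 ] [-179.93363634    0.22309215   14.04459507] [-4.31062445e+00  2.21142732e+01  8.41175627e+01 -7.55868625e-03
  7.40008044e+01  7.16470078e+01]
dock_mouth 0.87 [729.6, -20.5, 56.8] [338.20369647  67.00169367]
pack_center 0.93 [665.8, -33.9, 45.0] [333.32863722 157.06840325]
pack_center 0.91 [739.6, -167.4, 29.3] [516.39932299 106.00182924]
pack_contacts 0.8 [738.6, -169.9, 34.1] [521.64212161 107.85765652]
pack_contacts 0.55 [662.8, -28.8, 45.6] [326.18302913 159.27008354]
```

View pics/w1.png

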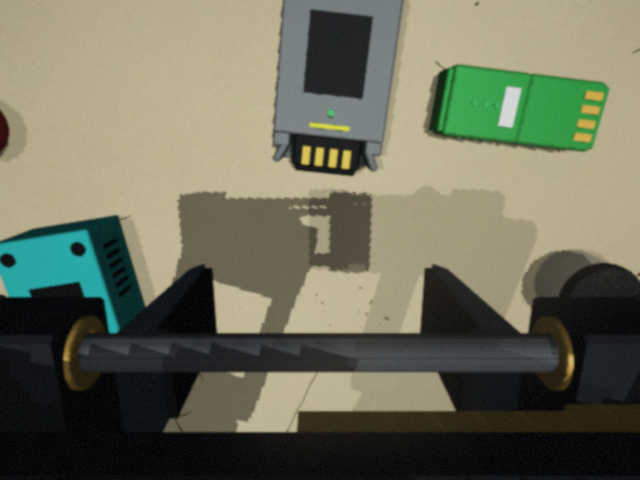

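The wrist view shows the grey dock from (285,0) to (380,140), with the black pack's four brass contacts in its mouth at (327,157). The green look-alike is at (520,107) and the turquoise one at (70,270). Next is one close crop to confirm and measure.

```bash
python3 - <<'E'
import cv2
im=cv2.imread("pics/w1.png")[100:190,262:397]
cv2.imwrite("pics/w1c.png",cv2.resize(im,None,fx=5.5,fy=5.5,interpolation=cv2.INTER_CUBIC))
E
```

```text
(no output)
```

View pics/w1c.png

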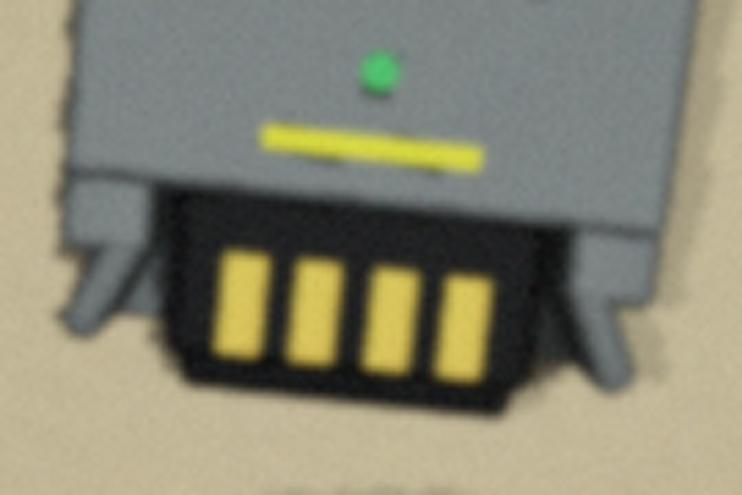

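The crop confirms the grey dock with a black pack and brass contacts facing out, and the flared lips at (330,155) ± 50 px in the full frame.

```bash
python3 - <<'E'
from h import *
f=np.load("pics/w1.npz");W,K=f["W"],f["K"]
c=lambda L:[(262+(a+.5)/5.5-.5,100+(b+.5)/5.5-.5) for a,b in L]
roof=pix2world(c([(75,175),(660,232)]),56,W,K); yel=pix2world(c([(262,135),(482,160)]),56,W,K); top=pix2world(c([(190,382),(502,412)]),43,W,K)
for n,p in(("roof",roof),("yel",yel),("packtop",top)):
    d=p[1]-p[0]; print(n,p.round(1).tolist(),"len",np.linalg.norm(d).round(1),"dock yaw",np.degrees(np.arctan2(d[0],-d[1])).round(2),"mid",p.mean(0).round(1))
# dock side edges from image lines
im=cv2.imread("pics/w1.png")
L=pix2world([(284,30),(276,120)],56,W,K)
R_=pix2world([(403,0),(391,90)],56,W,K)
# long edges by Hough
g=cv2.Canny(im,40,120)[:130,250:420]
ls=cv2.HoughLinesP(g,1,np.pi/720,25,minLineLength=45,maxLineGap=8)
for l in (ls[:,0] if ls is not None else []):
    p=pix2world([(l[0]+250,l[1]),(l[2]+250,l[3])],56,W,K); d=p[1]-p[0]; d*=np.sign(d[0]); print(l+[250,0,250,0],np.degrees(np.arctan2(d[1],d[0])).round(2),p.round(0)[:,:2].tolist())
E
```

```text
roof [[674.3, 14.1, 56.0], [686.5, -66.0, 56.0]] len 81.1 dock yaw 8.64 mid [680.4 -26.   56. ]
yel [[685.7, -9.6, 56.0], [689.8, -39.6, 56.0]] len 30.3 dock yaw 7.79 mid [687.8 -24.6  56. ]
packtop [[649.2, -7.4, 43.0], [656.1, -52.8, 43.0]] len 46.0 dock yaw 8.6 mid [652.7 -30.1  43. ]
[273 126 282   0] 8.15 [[678.0, 17.0], [762.0, 29.0]]
[385 126 403   0] 8.07 [[698.0, -65.0], [783.0, -53.0]]
[363  94 372  17] 8.65 [[716.0, -43.0], [767.0, -35.0]]
[303  91 311  10] 7.52 [[707.0, 0.0], [761.0, 8.0]]
[304  91 362  98] -82.46 [[708.0, -0.0], [713.0, -43.0]]
[312   9 371  16] -82.06 [[762.0, 7.0], [768.0, -34.0]]
[385 129 398  40] 7.89 [[696.0, -66.0], [757.0, -57.0]]
```

```bash
python3 -m crank '1 0 0 20 0 0 5.9;1 0 0 40 0 0 0;1 0 0 40 0 0 0;1 0 0 35 0 0 0;1 0 0 20 0 0 0;1 0 0 0 0 0 0;1 0 0 0 0 0 0;1 0 0 0 0 0 0' 20; python3 - <<'E'
from h import *
s=env.state();a=np.radians(8.1);d=np.array(s["ee_pos"])[:2]-[659,-29]
print(s["ee_pos"],s["ee_rot"],"dock x,y",d@[np.cos(a),np.sin(a)],d@[-np.sin(a),np.cos(a)],s["gripper_width"],s["force"])
im,W,K,s=shot("w2")
E
```

```text
time_s: 4.47
ee_pos: [616.0, -35.2, 34.4]
ee_rot: [180.0, -0.2, 8.1]
force: [0.6, -1.2, -0.1]
gripper_width: 13.9
gripper_force: 0.0
[616.00173359 -35.20967509  34.38754793] [ 1.79956608e+02 -1.74820015e-01  8.12167165e+00] dock x,y -43.44425185897394 -0.08921654218437589 13.903734877133063 [ 0.55749886 -1.16075336 -0.13754862]
```

View pics/w2.png

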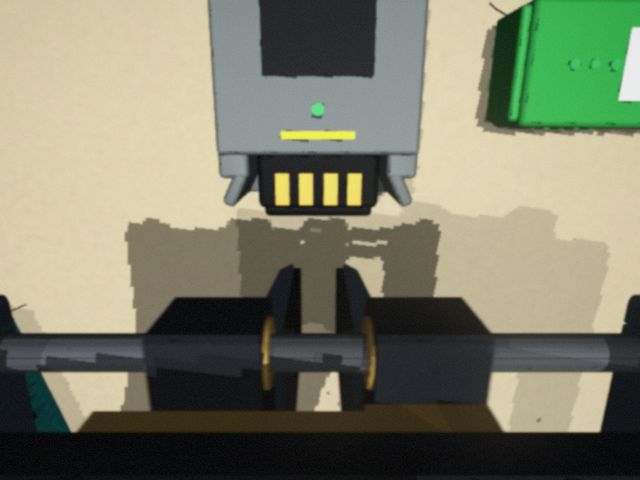

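The closing fingers, at (318,268), are in line with the pack's end at (318,212).

```bash
python3 -m crank '1 0 0 3 0 0 0;1 6 0 0 0 0 0;1 6 0 0 0 0 0;1 6 0 0 0 0 0;1 0 0 0 0 0 0'; for i in 1; do python3 -m crank '1 3 0 0 0 0 0;1 3 0 0 0 0 0;1 0 0 0 0 0 0'; done;  python3 -m crank '1 2 0 0 0 0 0;1 0 0 0 0 0 0'
```

```text
time_s: 5.15
ee_pos: [633.3, -32.4, 29.6]
ee_rot: [180.0, -0.0, 8.1]
force: [0.2, -0.5, 0.4]
gripper_width: 0.2
gripper_force: 0.0
time_s: 5.52
ee_pos: [638.8, -31.7, 29.8]
ee_rot: [180.0, -0.0, 8.1]
force: [0.3, -0.2, -0.5]
gripper_width: 0.6
gripper_force: 0.0
time_s: 5.78
ee_pos: [640.7, -31.4, 29.8]
ee_rot: [180.0, -0.0, 8.1]
force: [0.1, 0.6, 0.9]
gripper_width: 0.2
gripper_force: 0.0
```

```bash
for i in 1; do python3 -m crank '1 2 0 0 0 0 0;1 0 0 0 0 0 0'; python3 -m crank '1 2 0 0 0 0 0;1 0 0 0 0 0 0';python3 -m crank '1 2 0 0 0 0 0;1 0 0 0 0 0 0'; done
```

```text
time_s: 6.02
ee_pos: [642.7, -31.1, 29.8]
ee_rot: [180.0, -0.0, 8.1]
force: [0.5, -0.1, 1.0]
gripper_width: 0.9
gripper_force: 0.0
time_s: 6.28
ee_pos: [644.7, -30.8, 29.7]
ee_rot: [180.0, -0.0, 8.1]
force: [0.1, -0.2, 0.9]
gripper_width: 0.5
gripper_force: 0.0
time_s: 6.52
ee_pos: [646.7, -30.5, 29.7]
ee_rot: [180.0, -0.0, 8.1]
force: [-0.0, -0.8, 0.3]
gripper_width: 0.3
gripper_force: 0.0
```

```bash
python3 - <<'E'
from h import *
im,W,K,s=shot("w3"); cv2.imwrite("pics/w3c.png",cv2.resize(im[120:380,180:460],None,fx=2.1,fy=2.1))
E
```

```text
(no output)
```

View pics/w3c.png

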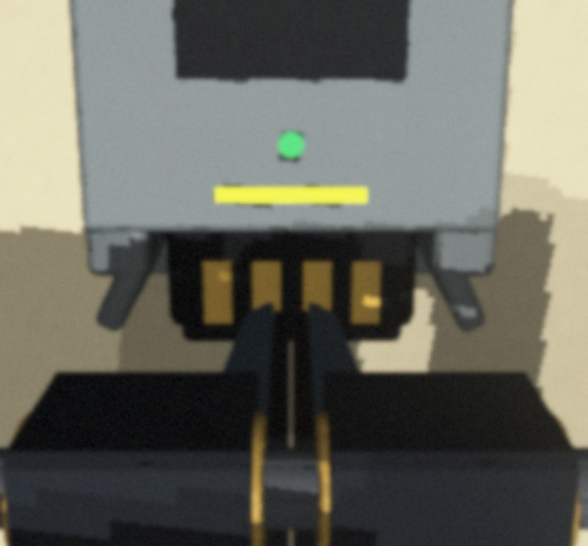

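```bash
python3 - <<'E'
from h import *
a=np.radians(8.1)
def dk(p): d=p[:,:2]-[659,-29]; return np.c_[d@[np.cos(a),np.sin(a)],d@[-np.sin(a),np.cos(a)]].round(1).tolist()
f=np.load("pics/w2.npz");W,K=f["W"],f["K"]
print("w2 roof",dk(pix2world([(217,153),(420,153)],56,W,K)),"pack end z43",dk(pix2world([(268,213),(370,213)],43,W,K)))
f=np.load("pics/w3.npz");W,K=f["W"],f["K"]
c=lambda L:[(180+x/2.1,120+y/2.1) for x,y in L]
print("w3 roof",dk(pix2world(c([(88,230),(495,230)]),56,W,K)),"pack end z43",dk(pix2world(c([(190,338),(402,338)]),43,W,K)))
for z in (20,30,37,46,60): print(z,"finger front",dk(pix2world(c([(268,305),(318,305)]),z,W,K)))
E
```

```text
w2 roof [[21.4, 41.9], [21.4, -41.7]] pack end z43 [[-6.4, 23.3], [-6.4, -23.6]]
w3 roof [[21.2, 41.1], [21.3, -40.5]] pack end z43 [[-6.8, 22.9], [-6.8, -24.5]]
20 finger front [[-6.9, 6.0], [-6.9, -6.4]]
30 finger front [[-3.5, 5.7], [-3.5, -6.1]]
37 finger front [[-1.1, 5.6], [-1.1, -5.8]]
46 finger front [[2.0, 5.3], [2.0, -5.5]]
60 finger front [[6.8, 5.0], [6.8, -5.1]]
```

The crop shows the finger ends at (265–318,305) drawn over the top of the pack, with no contact force. From the known 91 mm opening in the first wrist picture, the visible finger ends lie about 20–28 mm behind the TCP rather than 11 ahead, so they may be hovering over the pack. I'll back off and feel for the table to check.

```bash
python3 -m crank '1 -20 0 0 0 0 0;1 -20 0 0 0 0 0;1 0 0 8 0 0 0;1 0 0 4 0 0 0;1 0 0 0 0 0 0'; for i in 1; do python3 -m crank '1 0 0 2 0 0 0;1 0 0 2 0 0 0;1 0 0 0 0 0 0';  python3 -m crank '1 0 0 2 0 0 0;1 0 0 0 0 0 0';python3 -m crank '1 0 0 2 0 0 0;1 0 0 0 0 0 0';python3 -m crank '1 0 0 1 0 0 0;1 0 0 0 0 0 0';done|grep -v rot
python3 - <<'E'
from h import *
im=grab_frame("scene"); cv2.imwrite("pics/s2.png",cv2.resize(im[150:290,200:400],None,fx=4,fy=4,interpolation=cv2.INTER_CUBIC))
s=env.state(); m=camera_model("scene");K,R,t=[np.array(m[k]) for k in("K","R","t")]
T=tool(s)
for z in(11,0,-8,-22,-60):
    p=(T@[0,0,z,1])[:3]; u=K@(R@p+t.ravel()); u=u[:2]/u[2]; print(z,p.round(0),((u-[200,150])*4).round(0))
E
```

```text
time_s: 7.2
ee_pos: [607.4, -36.1, 17.1]
ee_rot: [-180.0, 0.0, 8.1]
force: [0.2, -0.2, 0.2]
gripper_width: 0.2
gripper_force: 0.0
time_s: 7.58
ee_pos: [606.9, -36.2, 13.5]
force: [0.6, -0.2, -0.3]
gripper_width: 0.5
gripper_force: 0.0
time_s: 7.82
ee_pos: [606.8, -36.2, 11.6]
force: [-0.2, -0.9, 0.3]
gripper_width: 0.4
gripper_force: 0.0
time_s: 8.07
ee_pos: [606.8, -36.2, 9.6]
force: [-0.5, 0.0, -0.2]
gripper_width: 0.7
gripper_force: 0.0
time_s: 8.32
ee_pos: [606.9, -36.2, 8.7]
force: [-0.2, 0.2, 0.2]
gripper_width: 0.5
gripper_force: 0.0
11 [607. -36.  -2.] [445. 386.]
0 [607. -36.   9.] [445. 369.]
-8 [607. -36.  17.] [445. 357.]
-22 [607. -36.  31.] [445. 336.]
-60 [607. -36.  69.] [446. 276.]
```

View pics/s2.png

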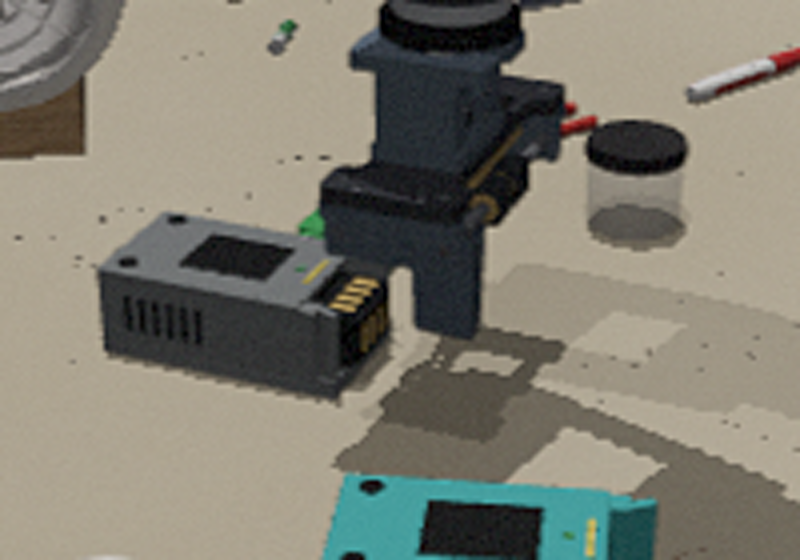

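The crop shows the finger ends at (445,337), which is about 22 mm behind the reported TCP on the tool axis, so the fingers are 33 mm shorter than stated. The pack's contacts at (360,300) are untouched. I'll use tip = TCP − 22 mm from here.

```bash
(python3 -m crank '1 0 0 6 0 0 0;1 0 0 5 0 0 0;1 10 0 0 0 0 0;1 10 0 0 0 0 0;1 6 0 0 0 0 0;1 0 0 0 0 0 0';for i in 1; do python3 -m crank '1 2 0 0 0 0 0;1 0 0 0 0 0 0';  python3 -m crank '1 2 0 0 0 0 0;1 0 0 0 0 0 0';python3 -m crank '1 2 0 0 0 0 0;1 0 0 0 0 0 0';python3 -m crank '1 2 0 0 0 0 0;1 0 0 0 0 0 0';done)|egrep -v 'rot|gripp'
```

```text
time_s: 9.12
ee_pos: [633.1, -32.4, -2.3]
force: [0.2, -0.2, -0.2]
time_s: 9.38
ee_pos: [633.3, -32.4, -2.3]
force: [-5.1, -1.2, 2.6]
time_s: 9.62
ee_pos: [634.8, -32.1, -2.3]
force: [-5.8, -1.3, 3.5]
time_s: 9.88
ee_pos: [636.7, -31.9, -2.3]
force: [-6.8, -1.2, 4.3]
time_s: 10.12
ee_pos: [638.6, -31.6, -2.3]
force: [-5.8, -1.5, 4.6]
```

```bash
(python3 -m crank '1 2 0 0 0 0 0;1 0 0 0 0 0 0';  python3 -m crank '1 1.5 0 0 0 0 0;1 0 0 0 0 0 0';python3 -m crank '1 1 0 0 0 0 0;1 0 0 0 0 0 0')|egrep -v 'rot|gripp'
```

```text
time_s: 10.38
ee_pos: [640.5, -31.4, -2.3]
force: [-6.1, -1.4, 4.8]
time_s: 10.62
ee_pos: [641.9, -31.2, -2.3]
force: [-7.1, -1.5, 4.2]
time_s: 10.88
ee_pos: [642.4, -31.1, -2.3]
force: [-7.5, -0.5, 5.7]
```

```bash
(python3 -m crank '1 0.6 0 0 0 0 0;1 0 0 0 0 0 0'; python3 -m crank '1 -30 0 0 0 0 0;1 -30 0 0 0 0 0;1 -20 0 0 0 0 0;-1 0 0 -20 0 0 0;-1 0 0 -30 0 0 0;-1 0 0 0 0 0 0;-1 0 0 0 0 0 0;-1 0 0 0 0 0 0')|egrep -v 'rot|gripp'
python3 - <<'E'
from h import *
im,W,K,s=shot("w4"); print(s["ee_pos"],s["ee_rot"],s["gripper_width"])
cv2.imwrite("pics/w4c.png",im[0:360,120:520])
for n in ("dock_mouth","pack_center","pack_contacts"):
    for d in models.search_frame(n,"wrist"): print(n,d["p"],d["point"],proj(d["point"],W,K))
E
```

```text
time_s: 11.12
ee_pos: [642.3, -31.1, -2.3]
force: [-7.7, -1.8, 6.4]
time_s: 12.12
ee_pos: [565.8, -41.9, 46.5]
force: [-0.2, -0.9, 0.1]
[565.76541601 -41.85484224  46.53051989] [-1.79975065e+02  1.02017474e-01  8.12504738e+00] 47.27278826763672
dock_mouth 0.92 [508.7, 119.2, 20.9] [ 31.58998648 319.90782627]
dock_mouth 0.59 [685.5, -26.0, 55.1] [321.89644093  10.6586534 ]
pack_center 0.78 [651.3, -33.4, 44.9] [327.02842723 102.37498851]
pack_center 0.64 [712.8, -137.1, 24.4] [564.18692178   0.79565848]
pack_contacts 0.88 [706.8, -137.2, 26.6] [563.23392859  13.69113891]
pack_contacts 0.59 [649.1, -31.7, 48.5] [322.68270384 106.56992265]
```

View pics/w4c.png

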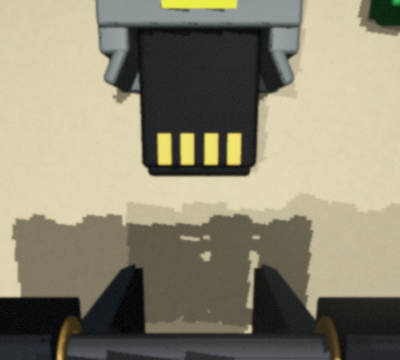

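The pack has sprung out: its end edge is at about row 172, columns 266–370 in the full frame, with the roof edge near row 25.

```bash
python3 - <<'E'
from h import *
a=np.radians(8.1)
def dk(p): d=np.atleast_2d(p)[:,:2]-[659,-29]; return np.c_[d@[np.cos(a),np.sin(a)],d@[-np.sin(a),np.cos(a)]].round(1).tolist()
f=np.load("pics/w4.npz");W,K=f["W"],f["K"]
print("roof",dk(pix2world([(218,23),(421,25)],56,W,K)),"end",dk(pix2world([(268,174),(370,174)],43,W,K)),"sides",dk(pix2world([(262,100),(379,100)],46,W,K)))
print("tcp",dk(np.array([env.state()["ee_pos"]])))
E
```

```text
roof [[21.9, 41.5], [21.2, -41.1]] end [[-40.6, 24.6], [-40.6, -24.0]] sides [[-7.3, 25.9], [-7.3, -26.5]]
tcp [[-93.8, 0.3]]
```

```bash
(python3 -m crank '-1 35 0 0 0 0 0;-1 35 0 0 0 0 0;-1 0 0 0 0 0 0;-1 0 0 25 0 0 0;-1 0 0 15 0 0 0;-1 0 0 8 0 0 0;-1 0 0 0 0 0 0' 40;python3 -m crank '0.6 0 0 0 0 0 0;0.6 0 0 0 0 0 0;0.6 0 0 0 0 0 0;0.6 0 0 0 0 0 0;0.6 0 0 0 0 0 0' 40;python3 -m crank '0.6 -10 0 0 0 0 0;0.6 -20 0 0 0 0 0;0.6 0 0 0 0 0 0')|egrep -v 'rot'
```

```text
time_s: 13.2
ee_pos: [635.2, -32.2, -0.7]
force: [0.2, -0.5, 0.2]
gripper_width: 91.5
gripper_force: 0.0
time_s: 13.82
ee_pos: [635.8, -32.1, -0.0]
force: [-0.1, -0.4, 1.6]
gripper_width: 54.2
gripper_force: 40.0
time_s: 14.2
ee_pos: [604.6, -36.5, 0.1]
force: [-0.0, 0.4, -0.7]
gripper_width: 54.1
gripper_force: 40.0
```

```bash
(python3 -m crank '0.6 -25 0 0 0 0 0;0.6 -25 0 0 0 0 0;0.6 -25 0 0 0 0 0;0.6 -15 0 0 0 0 0;0.6 0 0 0 0 0 0;0.6 0 0 0 0 0 0;0.6 0 0 0 0 0 0;0.6 0 0 -15 0 0 0;0.6 0 0 -30 0 0 0;0.6 0 0 -25 0 0 0';python3 -m crank '0.6 0 0 0 0 0 -5;0.6 0 0 0 0 0 -10;0.6 0 0 0 0 0 -10;0.6 0 0 0 0 0 -10;0.6 0 0 0 0 0 -10;0.6 0 0 0 0 0 -10;0.6 0 0 0 0 0 -10;0.6 0 0 0 0 0 -10;0.6 0 0 0 0 0 -10;0.6 0 0 0 0 0 -5';python3 -m crank '0.6 0 0 0 0 0 -5;0.6 0 0 0 0 0 -10;0.6 0 0 0 0 0 -10;0.6 0 0 0 0 0 -10;0.6 0 0 0 0 0 -10;0.6 0 0 0 0 0 -10;0.6 0 0 0 0 0 -10;0.6 0 0 0 0 0 -10;0.6 0 0 0 0 0 -10;0.6 0 0 0 0 0 -5';python3 -m crank '0.6 0 0 0 0 0 0;0.6 0 0 0 0 0 0')
python3 -c "
from h import *
print(env.state()['qpos'].round(1)); shot('w5')"
```

```text
time_s: 15.45
ee_pos: [517.7, -49.1, 71.7]
ee_rot: [180.0, -0.1, 8.1]
force: [0.7, 0.5, -1.4]
gripper_width: 53.7
gripper_force: 40.0
time_s: 16.7
ee_pos: [517.6, -49.1, 70.9]
ee_rot: [179.9, 0.0, 98.3]
force: [-0.2, 0.1, -1.8]
gripper_width: 53.6
gripper_force: 40.0
time_s: 17.95
ee_pos: [517.8, -49.0, 70.9]
ee_rot: [-180.0, 0.1, -171.7]
force: [0.9, 0.2, -2.1]
gripper_width: 53.7
gripper_force: 40.0
time_s: 18.2
ee_pos: [517.3, -49.0, 70.3]
ee_rot: [-180.0, 0.1, -171.9]
force: [0.1, -0.3, -0.6]
gripper_width: 53.7
gripper_force: 40.0
[  -6.7   19.5  106.7   -0.    53.8 -104.7]
```

View pics/w5.png

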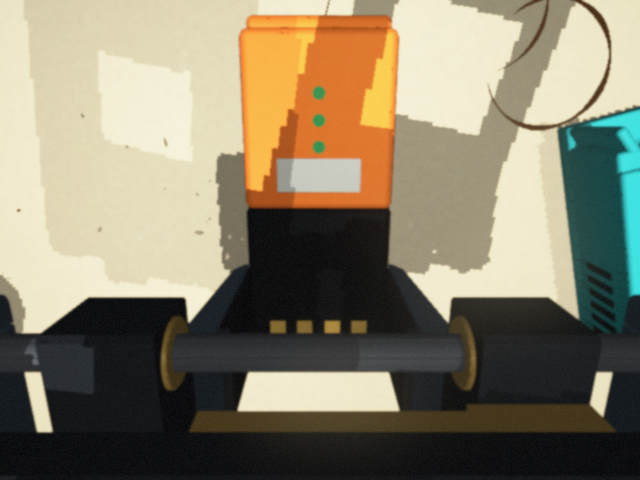

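The pack hangs straight in the jaws: orange end at (318,20), contacts between the fingers at (318,327). I'll set it down, shift to the orange end and grip again.

```bash
(python3 -m crank '0.6 0 0 30 0 0 0;0.6 0 0 25 0 0 0;0.6 0 0 15 0 0 0;0.6 0 0 8 0 0 0;0.6 0 0 0 0 0 0;0.6 0 0 2 0 0 0;0.6 0 0 0 0 0 0'; python3 -m crank '0.6 0 0 1.5 0 0 0;0.6 0 0 0 0 0 0')|grep -v rot
```

```text
time_s: 19.12
ee_pos: [517.3, -49.1, -9.8]
force: [-0.5, 0.1, -1.9]
gripper_width: 53.8
gripper_force: 40.0
time_s: 19.38
ee_pos: [516.9, -49.1, -11.7]
force: [0.3, 0.4, -1.6]
gripper_width: 53.8
gripper_force: 40.0
```

```bash
(python3 -m crank '0.6 0 0 1 0 0 0;0.6 0 0 0 0 0 0'; python3 -m crank '-1 0 0 0 0 0 0;-1 0 0 0 0 0 0;-1 0 0 0 0 0 0;-1 0 0 0 0 0 0;-1 15 0 0 0 0 0;-1 30 0 0 0 0 0;-1 30 0 0 0 0 0;-1 15 0 0 0 0 0;-1 0 0 0 0 0 0')
python3 - <<'E'
from h import *
im,W,K,s=shot("w6"); print(s["ee_pos"],s["ee_rot"],s["gripper_width"])
E
```

```text
time_s: 19.62
ee_pos: [517.1, -49.1, -12.1]
ee_rot: [-180.0, 0.0, -171.9]
force: [-1.8, 0.0, 5.2]
gripper_width: 53.6
gripper_force: 40.0
time_s: 20.75
ee_pos: [427.0, -61.9, -12.6]
ee_rot: [-180.0, -0.0, -171.9]
force: [-0.2, -0.1, 0.6]
gripper_width: 91.0
gripper_force: 0.0
[426.96135294 -61.87939596 -12.60819613] [-1.79997527e+02 -5.11529386e-03 -1.71911214e+02] 90.96307948191286
```

View pics/w6.png

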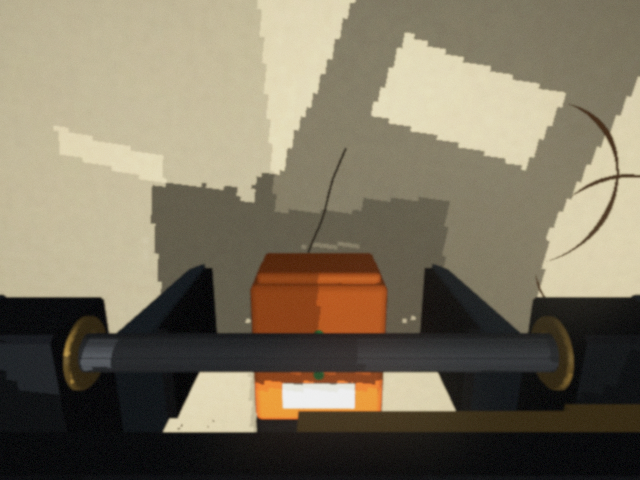

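The pack stands flat and straight between the open jaws, its orange end at rows 254–283 and centred at column 318.

```bash
python3 - <<'E'
from h import *
f=np.load("pics/w6.npz");W,K=f["W"],f["K"]; T=tool(env.state())
for z,v,u in((31,276,(262,376)),(3,254,(264,376)),(34,284,(253,385))):
    p=pix2world([(u[0],v),(u[1],v)],z,W,K); q=(np.linalg.inv(T)@np.c_[p,np.ones(2)].T).T; print(z,q[:,:3].round(1).tolist())
E
(python3 -m crank '0.6 0 0 0 0 0 0;0.6 0 0 0 0 0 0;0.6 0 0 0 0 0 0;0.6 0 0 0 0 0 0;0.6 0 0 0 0 0 0' 45)|grep -v rot
```

```text
31 [[19.0, -21.3, -43.5], [19.0, 23.3, -43.5]]
3 [[19.3, -23.9, -15.5], [19.2, 27.0, -15.5]]
34 [[16.9, -24.4, -46.5], [16.8, 26.4, -46.5]]
time_s: 21.42
ee_pos: [427.9, -61.7, -12.8]
force: [0.9, 0.1, -1.1]
gripper_width: 53.8
gripper_force: 45.0
```

```bash
(python3 -m crank '0.6 0 0 -7 0 0 0;0.6 0 0 -7 0 0 0;0.6 -20 0 0 0 0 0;0.6 -35 0 0 0 0 0;0.6 -35 0 0 0 0 0;0.6 -20 0 0 0 0 0;0.6 0 0 0 0 0 0;0.6 0 0 0 0 0 0'; python3 -m crank '0.6 -6 0 0 0 0 0;0.6 -6 0 0 0 0 0;0.6 -6 0 0 0 0 0;0.6 0 0 0 0 0 0'; python3 -m crank '0.6 -6 0 0 0 0 0;0.6 -6 0 0 0 0 0;0.6 0 0 0 0 0 0'; python3 -m crank '0.6 -8 0 0 0 0 0;0.6 -8 0 0 0 0 0;0.6 0 0 0 0 0 0')|grep -v 'ripper_w'
```

```text
time_s: 22.42
ee_pos: [535.1, -46.2, 1.1]
ee_rot: [180.0, -0.1, -171.9]
force: [0.2, -0.4, -2.7]
gripper_force: 45.0
time_s: 22.92
ee_pos: [555.2, -43.6, 1.3]
ee_rot: [-180.0, 0.0, -171.9]
force: [-0.1, 0.2, -1.8]
gripper_force: 45.0
time_s: 23.3
ee_pos: [567.1, -41.9, 1.2]
ee_rot: [-180.0, 0.0, -171.9]
force: [0.0, 1.0, -1.6]
gripper_force: 45.0
time_s: 23.68
ee_pos: [583.3, -39.7, 1.3]
ee_rot: [-180.0, 0.1, -171.9]
force: [0.8, -0.4, -2.0]
gripper_force: 45.0
```

```bash
(python3 -m crank '0.6 -8 0 0 0 0 0;0.6 -10 0 0 0 0 0;0.6 -10 0 0 0 0 0;0.6 -10 0 0 0 0 0;0.6 0 0 0 0 0 0'; python3 -m crank '0.6 -6 0 0 0 0 0;0.6 -6 0 0 0 0 0;0.6 0 0 0 0 0 0')|grep -v 'ripper_w'
```

```text
time_s: 24.3
ee_pos: [620.9, -34.2, 1.2]
ee_rot: [-180.0, 0.0, -171.9]
force: [0.1, 0.6, -1.3]
gripper_force: 45.0
time_s: 24.68
ee_pos: [632.3, -32.6, 1.3]
ee_rot: [-180.0, 0.0, -171.9]
force: [0.1, -0.7, -1.7]
gripper_force: 45.0
```

```bash
(python3 -m crank '0.6 0 0 1 0 0 0;-1 0 0 0 0 0 0;-1 0 0 0 0 0 0;-1 0 0 0 0 0 0;-1 0 0 0 0 0 0;-1 15 0 0 0 0 0;-1 25 0 0 0 0 0;-1 15 0 0 0 0 0;1 0 0 0 0 0 0;1 0 0 0 0 0 0'; python3 -m crank '1 0 0 0 0 0 0;1 0 0 0 0 0 0;1 0 0 0 0 0 0;1 0 0 0 0 0 0;1 0 0 0 0 0 0')|grep -v 'ripper_f'
python3 - <<'E'
from h import *
im,W,K,s=shot("w7"); cv2.imwrite("pics/w7c.png",im[120:480])
m=grab_frame("scene"); cv2.imwrite("pics/s7.png",cv2.resize(m[150:290,200:400],None,fx=4,fy=4,interpolation=cv2.INTER_CUBIC))
E
```

```text
time_s: 25.92
ee_pos: [578.5, -40.5, 0.6]
ee_rot: [-180.0, 0.1, -171.9]
force: [-1.6, 0.1, -0.1]
gripper_width: 74.2
time_s: 26.55
ee_pos: [577.3, -40.4, 0.2]
ee_rot: [-180.0, -0.0, -171.9]
force: [0.2, 0.1, 0.4]
gripper_width: 24.0
```

View pics/s7.png

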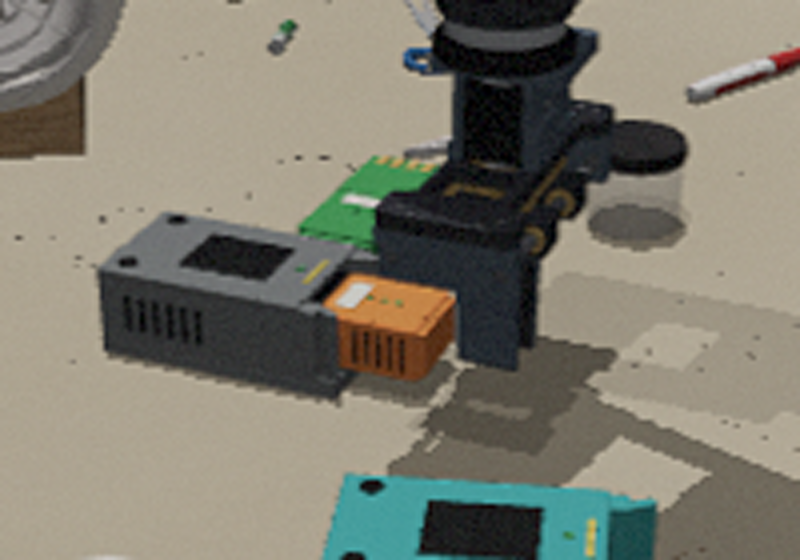

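The pack sits level in the dock with its orange end out at (430,330), and the closing fingers stand just in front of it at (490,330). Now the push.

```bash
(python3 -m crank '1 0 0 0 0 0 0;1 0 0 0 0 0 0;1 -6 0 0 0 0 0;1 -6 0 0 0 0 0;1 -6 0 0 0 0 0;1 -6 0 0 0 0 0;1 0 0 0 0 0 0';python3 -m crank '1 -5 0 0 0 0 0;1 -5 0 0 0 0 0;1 -5 0 0 0 0 0;1 0 0 0 0 0 0';python3 -m crank '1 -5 0 0 0 0 0;1 -5 0 0 0 0 0;1 -5 0 0 0 0 0;1 0 0 0 0 0 0')|egrep -v 'ripper_f|rot'
```

```text
time_s: 27.52
ee_pos: [601.0, -36.9, 0.1]
force: [-1.3, -1.0, 0.8]
gripper_width: 0.2
time_s: 28.02
ee_pos: [614.7, -34.9, 0.0]
force: [-3.9, -0.7, 2.3]
gripper_width: 0.5
time_s: 28.52
ee_pos: [629.6, -32.8, -0.0]
force: [-5.9, -0.5, 2.6]
gripper_width: 0.8
```

```bash
(python3 -m crank '1 -5 0 0 0 0 0;1 -4 0 0 0 0 0;1 0 0 0 0 0 0';python3 -m crank '1 -2 0 0 0 0 0;1 0 0 0 0 0 0';python3 -m crank '1 -1 0 0 0 0 0;1 0 0 0 0 0 0';python3 -m crank '1 -1 0 0 0 0 0;1 0 0 0 0 0 0')|egrep -v 'ripper_f|rot|width'
```

```text
time_s: 28.9
ee_pos: [638.1, -31.6, -0.0]
force: [-5.8, -0.4, 3.5]
time_s: 29.15
ee_pos: [639.9, -31.4, -0.0]
force: [-5.9, -0.6, 3.5]
time_s: 29.4
ee_pos: [640.8, -31.2, -0.0]
force: [-6.7, -0.4, 3.8]
time_s: 29.65
ee_pos: [641.7, -31.1, 0.0]
force: [-6.9, -0.6, 3.7]
```

```bash
(python3 -m crank '1 -1 0 0 0 0 0;1 0 0 0 0 0 0';python3 -m crank '1 -1 0 0 0 0 0;1 0 0 0 0 0 0')|egrep -v 'ripper_f|rot|width'
```

```text
time_s: 29.9
ee_pos: [642.4, -31.0, -0.0]
force: [-6.8, -1.2, 4.2]
time_s: 30.15
ee_pos: [642.3, -31.0, 0.0]
force: [-9.8, -0.9, 6.4]
```

It has reached the hard stop at the same place as before. I'll retreat and check.

```bash
(python3 -m crank '1 5 0 0 0 0 0;1 10 0 0 0 0 0;1 20 0 0 0 0 0;1 30 0 0 0 0 0;1 0 0 -20 0 0 0;1 0 0 -40 0 0 0;1 0 0 -40 0 0 0;1 0 0 0 0 0 0;1 0 0 0 0 0 0;1 0 0 0 0 0 0')|egrep -v 'ripper_f|rot|width'
python3 - <<'E'
from h import *
m=grab_frame("scene"); cv2.imwrite("pics/s8.png",cv2.resize(m[150:290,200:400],None,fx=4,fy=4,interpolation=cv2.INTER_CUBIC))
for n in("pack_center",):
    for d in models.search_frame(n,"scene"): print(d)
E
```

```text
time_s: 31.4
ee_pos: [580.5, -39.8, 98.9]
force: [-0.4, 0.5, 0.2]
{'point': [654.7, -23.1, 41.1], 'p': 0.71}
{'point': [725.1, -165.4, 33.2], 'p': 0.56}
```

View pics/s8.png

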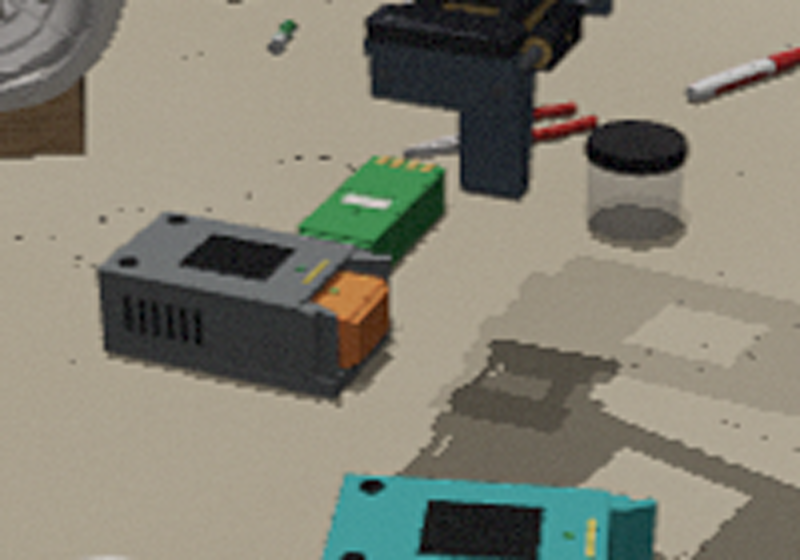

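The orange end now stands out just as far as the contacts did at the start (edge at column 387), the catch is holding it, and the gripper is clear.

```bash
python3 -c "
from workcell import env
print(env.job_done())"
```

```text
the job is handed in; nothing more can be done
None
```

The pack was released, drawn out, turned end for end and pushed back in contacts first until the catch held it; the last picture shows it caught and the gripper clear, and the job is handed in (no verdict was returned).

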